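# Unlock a forming stake and rock it out of its holder

## Task

Crank the handwheel on the stake holder counter-clockwise until its crank knob points at the brass index stud, which draws the locking fork out from under the steel stake's head. The stake is stuck tight: grip its head and rock it well over, towards the robot and away from it along the length of its head, until it comes free, then lift it straight up and finish the program still holding it upright and still, directly over its socket with its foot just clear of the holder (a centimetre or two). Leave the wheel at the stud and leave the other things on the bench alone.

Things in the scene. Friction and masses are not known exactly. Their poses are not given: they have to be found in the camera images.
- holder: Green-painted stake holder bolted to the bench, 74 x 243 mm, 65 mm high; it does not move. Origin on the bench. Its y axis runs from the socket (y = -80 mm) to the handwheel (y = +75 mm); x (away from the robot, yawed up to 0.45 rad) is the rocking direction; z up. Two foot lugs reach x = +-50 mm, 13 mm high. Guide strips, tops 71 mm high, at x = +-26 mm, y -45 to +30 mm.
- stake: Loose T-shaped steel stake, 0.3 to 0.5 kg, standing in the socket. Origin under its foot, 6 mm above the bench when seated; axes as the holder's. Head: 44 mm (x) by 24 mm (y), 71 to 101 mm above the origin; grip it across either. Shank 20 mm (x) by 18 mm (y), with a waist of 10 mm (x) from 14 to 34 mm up; the foot below is 18 mm wide, 10 mm in its lowest 5 mm. Head is 12 mm clear of the holder.
- socket (a point): Centre of the socket's mouth on the holder's top face, 65 mm above the bench; axes as the holder's. Its throat (4 mm deep, 22 mm along x for the 20 mm shank) is the pivot of rocking, about 2 mm below this point. The cavity below lets the stake lean about 10 deg (0.17 rad) each way along x, not along y.
- wheel (a joint): Angle of the handwheel, rad, growing counter-clockwise seen from above; starts between 0 and 0.5, can turn from 0 to 3.6. At 2.8 the crank knob points at the index stud. It stays where it is left; about 0.12 N m turns it. Each rad draws the fork back 7 mm.
- wheel_axis (a point): Point on the handwheel's vertical axis, 104 mm above the bench, where to put the TCP; axes as the holder's. The wheel is a dark knurled disc, 58 mm diameter, 22 mm thick (88 to 110 mm above the bench), gripped across its rim at any angle. Fingertips must stay above 77 mm, the top of the fork under it.
- crank_knob (a point): Top of the black crank knob, a peg 10 mm in diameter and 22 mm tall standing on the wheel, 19 mm off its axis; turns with the wheel; top 132 mm above the bench.
- index_stud (a point): Top of the fixed brass index stud, 10 mm diameter, 10 mm tall, on the holder's top beyond the wheel (42 mm from its axis towards holder +y), 75 mm above the bench.
- fork (a joint): Travel of the flat steel locking fork (m): 0 locked, its two tines under the stake's head on both sides of the shank so that the stake can not rock; clear of the head from 0.0175 (wheel 2.5) up.
- shoe_far (a joint): Travel (m, 0 to 0.0042) of the stiff friction shoe in the socket's +x side, starting at 0 to 0.0003. There it stands 3 mm over the foot and blocks a straight pull after 4 mm. Leaning the stake's head towards the robot (-x) by some 8 deg pushes it back and it stays (8 N). A pin outside the holder moves with it. The stake comes out when both shoes are back by 0.0035 or more.
- shoe_near (a joint): The same on the holder's -x side (towards the robot); pushed back by leaning the stake's head away from the robot (holder +x).
- burr_jar: Bystander: glass jar of small burrs, 60 mm diameter, 55 mm high (burrs to 100 mm), origin under its centre.
- mallet: Bystander: small hammer lying on the bench, 240 mm long, handle along its own x axis, origin under its middle.
- tin: Bystander: flat round aluminium tin, 72 mm diameter, 28 mm high, origin under its centre.
Mind the look-alikes: they are no part of the job. There is more than one size of the stake; the job needs the smallest.

How it is judged:
On the way, in this order (a step that is already met when the one before it is completed fails the run):
1. the wheel is cranked to the index stud, the stake still in its socket (value of joint wheel between 2.5 and 3.1 rad and z of stake in the frame of holder below 0.03 m), for 0.2 s.
2. the stake has been rocked both ways in its socket, pushing both friction shoes back (value of joint each of shoe_far, shoe_near above 0.0018 m and z of stake in the frame of holder below 0.03 m), for 0.05 s.
At the end, for the whole second after the job is handed in: The fingers hold the stake, still and upright (within 0.2 rad), touching the holder nowhere: its foot 2 to 40 mm above the holder's top (origin 67 to 105 mm above the bench) and within 25 mm of the socket's centre sideways; the wheel stands within 0.3 rad of the index stud (joint 2.5 to 3.1) (value of joint wheel between 2.5 and 3.1 rad and z of stake in the frame of holder between 0.067 and 0.105 m and horizontal distance between stake and socket below 0.025 m and angle between stake's own z axis and vertical below 0.2 rad and linear speed of stake below 0.03 m/s and angular speed of stake below 0.3 rad/s and contact force between the fingers and stake above 1 N and contact force between stake and holder below 0.2 N); the arm keeps its last pose, push and grip.
It fails at once if the burr_jar is pushed more than 30 mm (distance of burr_jar from where it was at the start of the episode above 0.03 m).
It fails at once if the mallet is pushed more than 30 mm (distance of mallet from where it was at the start of the episode above 0.03 m).
It fails at once if the tin is pushed more than 30 mm (distance of tin from where it was at the start of the episode above 0.03 m).
It also fails if it takes over 72 s, if anything falls off the work surface, if the arm or the gripper's body presses on something with over 40 N, if the wrist force passes 120 N, or if a joint passes its speed limit or range.

## Robot

A 6-joint arm with a two-finger parallel gripper is mounted at the origin on the work surface. World frame = base frame: x ahead of the robot, y to its left, z up, the work surface at z = 0. Lengths are in m, angles in rad, forces in N, time in s.
With the tool pointing down it reaches from about 0.3 to 0.875 m from the base axis. Payload 6.4 kg.
Tool frame: the origin (TCP) lies between the finger pads, 19 mm behind the fingertips; this is the grasp point; y points along the fingers, x is the direction in which the jaws open and shut, and the axes are right-handed (so a half turn about y gives the same grasp; the last joint's range is limited). The gripper opens to 88 mm and grips with 3 to 60 N. Pads are 18 mm wide; open, the fingers measure 123 mm over their backs; the gripper's body (75 mm by 187 mm) begins 45 mm behind the grasp point.
Start: joints at [-1.355, 0.181, 1.607, -0, 1.354, -0.206], TCP at [0.235, -0.525, 0.257] pointing down, gripper open.
Joint ranges: [-2.99, 2.99], [-0.89, 2.07], [0.3, 2.58], [-1.14, 4.28], [0, 2.63], [-3.12, 3.12]. Speed limits (rad/s): [2.57, 2.57, 3.01, 3.14, 3.14, 3.14].

## Interface

Orientations are given as [roll, pitch, yaw] about the fixed x, y, z axes, in that order (R = Rz(yaw) Ry(pitch) Rx(roll)).
In Python, from plant import bot gives the robot as it stands. The module is installed in compiled form; this text tells all that it offers.
- The arm moves only by the tool apply_moves, never from a script. Its argument "steps" is a list of rows, each a list of 3 entries, a list of its own where there are three numbers: the finger opening in mm, from 0 to 88.1, then the shift along the tool's x, y, z each as a share of 0.2 m, from -1 to 1, then the turn, a rotation vector about the tool's x, y, z each as a share of pi/2 rad, from -1 to 1. A call has 1 to 5 rows; each row shifts and turns the pose as measured when the row begins, along the tool's axes as they then stand; what a row does not reach is not made up. A row lasts 1/12 s, in which the tool goes at most 41.7 mm and 7.16 degrees, less where a joint would pass 70% of its speed; a pose out of reach is approached as far as the arm can. A call with a number of a shift or a turn outside -1 to 1 is refused whole. A call with a gripper value outside its range is refused whole. The fingers move at their own pace and stop on an object; "squeeze" is the grip in N (left out, the last holds). Time passes only in rows, so rows that do not move let the fingers close. It gives the time, the measured TCP pose, the force and the opening at its end, in the units of the state.
- bot.state(): the state, without advancing time (a new reading comes with each control period).
- bot.get_image(name): name is "scene" or "side" or "wrist"; returns the picture (420x560x3 uint8, red, green, blue); there is no depth.
- bot.get_calibration(name): a dict with "vertical_fov" (degrees; the focal length in pixels is half the picture's height over the tangent of half this angle, whatever the lens; pixels are square), "cx", "cy" (the principal point, pixels), "origin" and "orientation" of the camera in the world. Camera axes: x right, y down, z forward; pixel columns grow to the right and rows downward; lengths in m; the calibration is good to about 2 mm. A picture is of the moment at which its call begins: read the wrist's pose just before it. get_calibration takes no time and is no camera call; for the wrist camera it gives the pose at the moment of the call.
- bot.finish_job(): hands the job in, once; it reports no verdict.
The state is a dict: "t": time; "joint_positions": joint angles; "qvel": joint speeds; "joint_torque": joint torques, N m; "tool_pos": TCP position; "eef_rot": TCP orientation; "ft_force": force on the tool from outside, world axes, zero at the start; "torque": the same for the moment, N m; "grip_width": finger opening in m.
Only numpy, scipy, OpenCV 4.12 (cv2) and the standard library are available. Lean on these libraries where they do the work, as an engineer would, in place of code of your own. Each camera call takes 0.05 s, during which the arm holds its last target. There are 200 camera calls.

## Working session

There is one attempt and no reset: what is moved stays moved. The work goes in short steps, Python scripts to look and compute and a tool call to move; the robot and the scene stay as the last step left them, time stands still between calls to the robot, and variables do not carry over. Pictures are saved under pics/ and viewed, about 8 in all and at most 12, crops included, and the job is handed in when it is done.

Besides the shell and the picture viewer there is one more tool, called after "Emit:" in YAML: its name, and indented under it one key for each argument. apply_moves: Moves the arm, as the interface text tells. Shift numbers are shares of 0.2 m and turn numbers shares of pi/2 rad, none past 1 either way. Its arguments: {"type":"object","properties":{"steps":{"type":"array","items":{"type":"array"}},"squeeze":{"type":"number"}},"required":["steps"]}

```bash
mkdir -p pics; python3 - <<'E'
from plant import bot
import cv2,numpy as np
s=bot.state();print(s)
a=[]
for n in("scene","side","wrist"):
    print(n,bot.get_calibration(n)); im=bot.get_image(n)[:,:,::-1]; cv2.imwrite(f"pics/{n}0.png",im)
E
```

```text
{'t': 0.0, 'joint_positions': array([-1.35531670e+00,  1.81543526e-01,  1.60799805e+00,  1.77206279e-05,
        1.35380569e+00, -2.06296471e-01]), 'qvel': array([ 0.00082915,  0.00137804, -0.00126614,  0.00137183, -0.00037791,
       -0.00036776]), 'joint_torque': array([-9.80085788e-04, -4.33878100e+01, -3.41848397e+01,  7.01543363e-02,
        3.86035640e-02, -1.50916385e-04]), 'tool_pos': array([ 0.23530691, -0.5240961 ,  0.25651353]), 'eef_rot': array([-1.57041999,  0.00171386, -1.14902374]), 'ft_force': array([ 0.88257226,  0.35627242, -0.28409626]), 'torque': array([-0.0222209 ,  0.03638675, -0.00741555]), 'grip_width': 0.08783758940453205}
scene {'vertical_fov': 43.47152350463924, 'cx': 286.8803254881917, 'cy': 218.566436814406, 'origin': array([1.31400432, 0.53252549, 0.93524525]), 'orientation': array([-2.33675264, -0.01976741,  2.2498139 ])}
side {'vertical_fov': 49.72589765673129, 'cx': 276.08937677961336, 'cy': 209.17515965784327, 'origin': array([0.33002334, 0.64394527, 0.86414029]), 'orientation': array([-2.39281185,  0.00898015, -2.71166523])}
wrist {'vertical_fov': 71.09694862918201, 'cx': 279.6751042360967, 'cy': 208.3839938581969, 'origin': array([ 0.30544763, -0.49394896,  0.38522187]), 'orientation': array([ 2.84308620e+00,  2.43075794e-03, -1.14755814e+00])}
```

View pics/scene0.png

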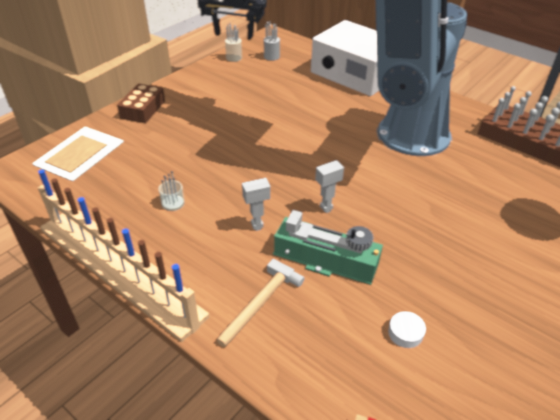

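View pics/side0.png

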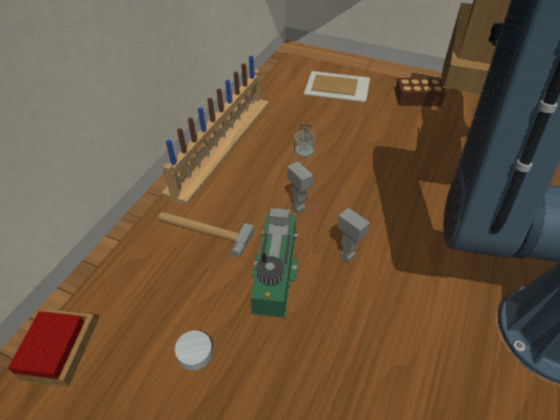

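Scene: the holder's stake head is at about (295,222), the wheel at (359,238) and the stud at (377,253). Side: head at (280,215), wheel at (270,268), stud at (268,295). Two larger look-alike stakes stand nearby. Next I triangulate.

```bash
cat > h.py <<'E'
from plant import bot
import cv2,numpy as np
from scipy.spatial.transform import Rotation as R
def ray(cal,px):
    f=210/np.tan(np.radians(cal["vertical_fov"])/2)
    d=np.array([(px[0]-cal["cx"])/f,(px[1]-cal["cy"])/f,1])
    return np.array(cal["origin"]),R.from_euler("xyz",cal["orientation"]).apply(d)
def plane(cal,px,z):
    o,d=ray(cal,px);return o+d*(z-o[2])/d[2]
def tri(c1,p1,c2,p2):
    (a,u),(b,v)=ray(c1,p1),ray(c2,p2)
    s=np.linalg.lstsq(np.c_[u,-v],b-a,rcond=None)[0]
    p,q=a+s[0]*u,b+s[1]*v;return (p+q)/2,np.linalg.norm(p-q)
def proj(cal,P):
    f=210/np.tan(np.radians(cal["vertical_fov"])/2)
    p=R.from_euler("xyz",cal["orientation"]).inv().apply(np.array(P)-cal["origin"])
    return p[...,:2]/p[...,2:]*f+[cal["cx"],cal["cy"]]
E
python3 - <<'E'
from h import *
a,b=bot.get_calibration("scene"),bot.get_calibration("side")
for n,p,q,z in(("head",(295,219),(280,214),.107),("wheel",(359,237),(270,268),.11),("stud",(377,253),(268,295),.075),("big1",(257,187),(299,172),.12),("big2",(330,171),(353,220),.12),("tin",(407,324),(194,345),.028),("jar",(172,190),(305,140),.05),("mallet",(284,270),(244,238),.02)):
    print(n,tri(a,p,b,q),plane(a,p,z),plane(b,q,z))
im=np.vstack([cv2.resize(cv2.imread("pics/scene0.png")[190:290,260:400],None,fx=4,fy=4,interpolation=2),])
im2=cv2.resize(cv2.imread("pics/side0.png")[195:325,230:320],None,fx=3.08,fy=3.08,interpolation=2)
cv2.imwrite("pics/crop0.png",np.hstack([im[:400],im2[:400]])[:,:800])
E
```

```text
head (array([0.6171988 , 0.01427418, 0.10143877]), np.float64(0.00281984873427516)) [0.62273863 0.01935541 0.107     ] [0.61523214 0.01706647 0.107     ]
wheel (array([0.57362066, 0.15998195, 0.10394223]), np.float64(0.0018764995522087154)) [0.57955759 0.16370137 0.11      ] [0.57170364 0.16274522 0.11      ]
stud (array([0.55953648, 0.20228778, 0.07088181]), np.float64(0.004084101708502639)) [0.56421196 0.20600094 0.075     ] [0.55833386 0.2022759  0.075     ]
big1 (array([ 0.6185386 , -0.0987506 ,  0.13576357]), np.float64(0.0023435815046642413)) [ 0.60569309 -0.10969637  0.12      ] [ 0.62494696 -0.11651936  0.12      ]
big2 (array([ 0.4551548 , -0.00669901,  0.13273394]), np.float64(0.0049814842388445696)) [ 0.4436212 -0.0122633  0.12     ] [ 0.45726726 -0.02139372  0.12      ]
tin (array([0.6550164 , 0.34145643, 0.03067144]), np.float64(0.0015647104422331082)) [0.65334022 0.3416837  0.028     ] [0.65604593 0.33965972 0.028     ]
jar (array([ 0.69112026, -0.32576576,  0.04570754]), np.float64(0.0013097051808582602)) [ 0.69370797 -0.32252089  0.05      ] [ 0.68909848 -0.3196794   0.05      ]
mallet (array([0.69605711, 0.04903901, 0.01732528]), np.float64(0.0009675789749819329)) [0.69762164 0.049909   0.02      ] [0.69485413 0.05150143 0.02      ]
```

View pics/crop0.png

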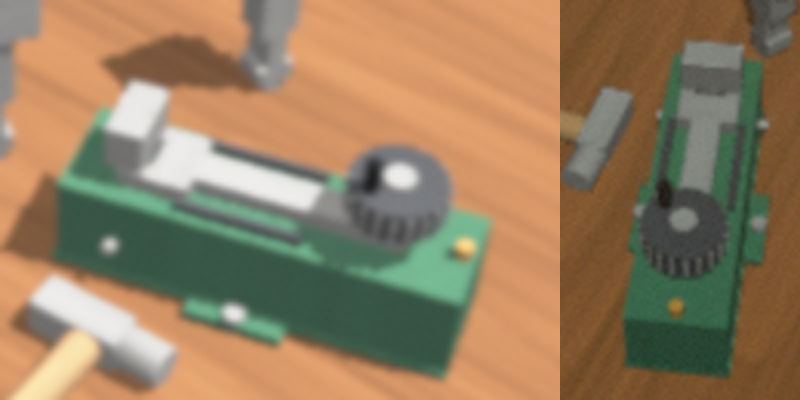

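The triangulated heights match the given ones: head 0.101, wheel 0.104, stud 0.071. Holder yaw is about 0.29. I'll move over the wheel.

Emit:
apply_moves:
  steps:
    - [88,[-0.13,0,0.158],[0,0,0]]
    - [88,[-0.13,0,0.158],[0,0,0]]
    - [88,[-0.13,0,0.158],[0,0,0]]
    - [88,[-0.13,0,0.158],[0,0,0]]
    - [88,[-0.13,0,0.158],[0,0,0]]
  squeeze: 30

```text
t: 0.57
tool_pos: [0.3245, -0.3414, 0.2538]
eef_rot: [-1.572, 0.003, -1.161]
ft_force: [1.4, -0.6, 0.3]
grip_width: 0.0879
```

Emit:
apply_moves:
  steps:
    - [88,[-0.13,0,0.158],[0,0,0]]
    - [88,[-0.13,0,0.158],[0,0,0]]
    - [88,[-0.13,0,0.158],[0,0,0]]
    - [88,[-0.13,0,0.158],[0,0,0]]
    - [88,[-0.13,0,0.158],[0,0,0]]

```text
t: 0.98
tool_pos: [0.4168, -0.1544, 0.2536]
eef_rot: [-1.572, 0.003, -1.164]
ft_force: [1.2, 0.1, -0.2]
grip_width: 0.0883
```

Emit:
apply_moves:
  steps:
    - [88,[-0.13,0,0.158],[0,0,0]]
    - [88,[-0.13,0,0.158],[0,0,0]]
    - [88,[-0.13,0,0.158],[0,0,0]]
    - [88,[-0.13,0,0.158],[0,0,0]]
    - [88,[-0.13,0,0.158],[0,0,0]]

```text
t: 1.4
tool_pos: [0.5095, 0.0325, 0.2541]
eef_rot: [-1.571, 0.002, -1.164]
ft_force: [0.3, -1.0, -0.1]
grip_width: 0.0884
```

Emit:
apply_moves:
  steps:
    - [88,[-0.13,0,0.158],[0,0,0]]
    - [88,[-0.13,0,0.158],[0,0,0]]
    - [88,[-0.13,0,0.158],[0,0,0]]
    - [88,[0,0,0],[0,0,0]]
    - [88,[0,0,0],[0,0,0]]

```text
t: 1.82
tool_pos: [0.5661, 0.1521, 0.2522]
eef_rot: [-1.571, 0.004, -1.155]
ft_force: [-0.0, -0.5, 0.0]
grip_width: 0.088
```

```bash
python3 - <<'E'
from h import *
s=bot.state();print(s["tool_pos"],s["eef_rot"]);c=bot.get_calibration("wrist");print(c)
im=bot.get_image("wrist")[:,:,::-1];np.save("w1.npy",c);cv2.imwrite("pics/w1.png",im)
E
```

```text
[0.56612146 0.15206162 0.25224305] [-1.57109377  0.00418045 -1.15499809]
{'vertical_fov': 71.09694862918201, 'cx': 279.6751042360967, 'cy': 208.3839938581969, 'origin': array([0.63663859, 0.18158032, 0.3807967 ]), 'orientation': array([ 2.842463  ,  0.00510175, -1.15351752])}
```

View pics/w1.png

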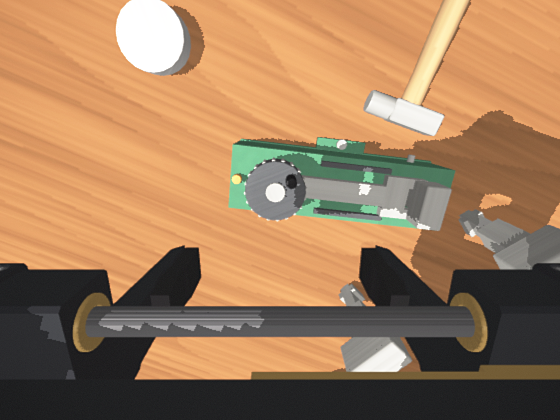

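In the wrist view the wheel hub is at (276,191), the knob top at (292,181), the stud at (237,180) and the stake head at about (432,205). The fingers are at the sides, with the jaws along image x.

```bash
python3 - <<'E'
from h import *
c=np.load("w1.npy",allow_pickle=True).item();b=bot.get_calibration("side");a=bot.get_calibration("scene")
W=plane(c,(276,191),.112);print("hub",W)
K=plane(c,(292,181),.132);S=plane(c,(237,180),.075);print("knob",K,"stud",S)
print("head",plane(c,(436,207),.107))
d=(S-W)[:2];print("stud d",np.hypot(*d),"yaw",np.arctan2(d[1],d[0])-np.pi/2)
k=(K-W)[:2];print("knob r",np.hypot(*k),"ang rel stud",np.arctan2(k[1],k[0])-np.arctan2(d[1],d[0]))
for y in(.25,.29,.33):
    # all corners from wheel centre
    Rm=np.array([[np.cos(y),-np.sin(y)],[np.sin(y),np.cos(y)]])
    P=[[*(W[:2]+Rm@p),z] for p,z in(((0,42-.0),0),)] if 0 else [[*(W[:2]+Rm@np.array(p)),z] for p,z in(((-.037,-.1965),.065),((.037,-.1965),.065),((-.037,.0465),.065),((.037,.0465),.065),((-.022,-.167),.107),((.022,-.167),.107),((-.022,-.143),.107),((.022,-.143),.107))]
    print(y,proj(c,np.array(P)).round().tolist())
im=cv2.imread("pics/w1.png")[120:250,220:470]
cv2.imwrite("pics/w1c.png",cv2.resize(im,None,fx=3.2,fy=3.2,interpolation=2))
E
```

```text
hub [0.57453112 0.15932652 0.112     ]
knob [0.59285424 0.15195067 0.132     ] stud [0.56016227 0.19878236 0.075     ]
head [0.62189059 0.01056527 0.107     ]
stud d 0.04199080662358672 yaw 0.3492470930881595
knob r 0.01975194804393821 ang rel stud -2.3027403003667564
0.25 [[439.0, 240.0], [461.0, 178.0], [230.0, 206.0], [239.0, 139.0], [437.0, 238.0], [452.0, 196.0], [414.0, 234.0], [427.0, 192.0]]
0.29 [[442.0, 234.0], [462.0, 170.0], [232.0, 208.0], [237.0, 141.0], [440.0, 232.0], [453.0, 189.0], [416.0, 229.0], [428.0, 186.0]]
0.33 [[445.0, 227.0], [463.0, 163.0], [233.0, 209.0], [236.0, 142.0], [442.0, 226.0], [454.0, 182.0], [418.0, 224.0], [429.0, 180.0]]
```

View pics/w1c.png

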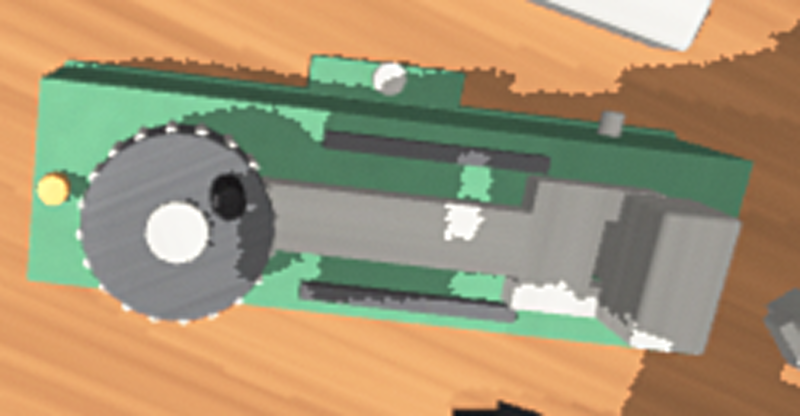

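Yaw 0.29 reprojects well. The wheel is at (0.5745,0.1593), the stake at (0.619,0.011), and the wheel angle is about 0.55, so it needs about +2.27 rad. Now I descend.

Emit:
apply_moves:
  steps:
    - [88,[-0.016,0.1,0.053],[0,0,0]]
    - [88,[0,0.19,0],[0,0,0]]
    - [88,[0,0.19,0],[0,0,0]]
    - [88,[0,0.1,0],[0,0,0]]
    - [88,[0,0,0],[0,0,0]]

```text
t: 2.28
tool_pos: [0.5756, 0.1548, 0.1359]
eef_rot: [-1.565, 0.001, -1.161]
ft_force: [-1.2, -0.7, 0.2]
grip_width: 0.0884
```

Emit:
apply_moves:
  steps:
    - [88,[-0.023,0.06,0.004],[0,0,0]]
    - [88,[0,0.09,0],[0,0,0]]
    - [88,[0,0,0],[0,0,0]]

```text
t: 2.53
tool_pos: [0.5748, 0.1568, 0.1064]
eef_rot: [-1.564, 0.001, -1.165]
ft_force: [-0.3, -0.3, -0.5]
grip_width: 0.088
```

Emit:
apply_moves:
  steps:
    - [50,[0,0,0],[0,0,0]]
    - [50,[0,0,0],[0,0,0]]
    - [50,[0,0,0],[0,0,0]]
    - [50,[0,0,0],[0,0,0]]
    - [50,[0,0,0],[0,0,0]]

```text
t: 2.95
tool_pos: [0.5742, 0.161, 0.1101]
eef_rot: [-1.559, 0.009, -1.168]
ft_force: [4.4, -0.2, -9.1]
grip_width: 0.0577
```

Emit:
apply_moves:
  steps:
    - [50,[0,0.01,0],[0,-0.075,0]]
    - [50,[0,0.01,0],[0,-0.075,0]]
    - [50,[0,0,0],[0,-0.075,0]]
    - [50,[0,0,0],[0,-0.075,0]]
    - [50,[0,0,0],[0,-0.075,0]]

```text
t: 3.37
tool_pos: [0.5737, 0.1617, 0.11]
eef_rot: [-1.557, -0.0, -0.556]
ft_force: [1.5, 0.7, -6.3]
grip_width: 0.0572
```

Emit:
apply_moves:
  steps:
    - [50,[0,0,0],[0,-0.075,0]]
    - [50,[0,0,0],[0,-0.075,0]]
    - [50,[0,0,0],[0,-0.075,0]]
    - [50,[0,0,0],[0,-0.075,0]]
    - [50,[0,0,0],[0,-0.075,0]]

```text
t: 3.78
tool_pos: [0.5728, 0.1619, 0.1101]
eef_rot: [-1.558, -0.006, 0.062]
ft_force: [2.2, -0.4, -6.3]
grip_width: 0.0568
```

Emit:
apply_moves:
  steps:
    - [50,[0,0,0],[0,-0.075,0]]
    - [50,[0,0,0],[0,-0.075,0]]
    - [50,[0,0,0],[0,-0.075,0]]
    - [50,[0,0,0],[0,-0.075,0]]
    - [50,[0,0,0],[0,0,0]]

```text
t: 4.2
tool_pos: [0.5721, 0.1617, 0.11]
eef_rot: [-1.562, -0.01, 0.561]
ft_force: [4.6, 1.0, -7.8]
grip_width: 0.0573
```

Emit:
apply_moves:
  steps:
    - [50,[0,0,0],[0,-0.075,0]]
    - [50,[0,0,0],[0,-0.075,0]]
    - [50,[0,0,0],[0,-0.075,0]]
    - [50,[0,0,0],[0,-0.075,0]]
    - [50,[0,0,0],[0,0,0]]

```text
t: 4.62
tool_pos: [0.5717, 0.1612, 0.1101]
eef_rot: [-1.568, -0.01, 1.035]
ft_force: [3.3, 3.1, -6.6]
grip_width: 0.0574
```

Emit:
apply_moves:
  steps:
    - [88,[0,0,0],[0,0,0]]
    - [88,[0,0,0],[0,0,0]]
    - [88,[0,0,0],[0,0,0]]
    - [88,[0,0,0],[0,0,0]]

```text
t: 4.95
tool_pos: [0.5736, 0.1617, 0.1133]
eef_rot: [-1.572, -0.014, 1.018]
ft_force: [0.0, -0.5, 1.1]
grip_width: 0.0816
```

Emit:
apply_moves:
  steps:
    - [88,[0,-0.1,0],[0,0,0]]
    - [88,[0,-0.19,0],[0,0,0]]
    - [88,[0,-0.19,0],[0,0,0]]
    - [88,[0,-0.19,0],[0,0,0]]
    - [88,[0,0,0],[0,0,0]]

```text
t: 5.37
tool_pos: [0.5713, 0.16, 0.252]
eef_rot: [-1.568, -0.012, 1.007]
ft_force: [1.6, 0.4, 0.4]
grip_width: 0.0882
```

```bash
python3 - <<'E'
from h import *
s=bot.state();print(s["tool_pos"],s["eef_rot"],s["joint_positions"])
c=bot.get_calibration("wrist");print(c)
im=bot.get_image("wrist")[:,:,::-1];np.save("w2.npy",c)
print(proj(c,np.array([[.5745,.1593,.112],[.5625,.1995,.075],[.6188,.0108,.107]])))
cv2.imwrite("pics/w2.png",im)
E
```

```text
[0.5712755  0.15996978 0.25197953] [-1.5676927  -0.01182625  1.00720106] [ 0.0674001   0.2213141   1.57043849  0.01167532  1.34538391 -0.94240352]
{'vertical_fov': 71.09694862918201, 'cx': 279.6751042360967, 'cy': 208.3839938581969, 'origin': array([0.50746797, 0.19835661, 0.38077058]), 'orientation': array([ 2.84812314, -0.01152978,  1.00860289])}
[[279.24084909 204.67163953]
 [305.36368893 165.63195688]
 [184.69135497 307.55464961]]
```

View pics/w2.png

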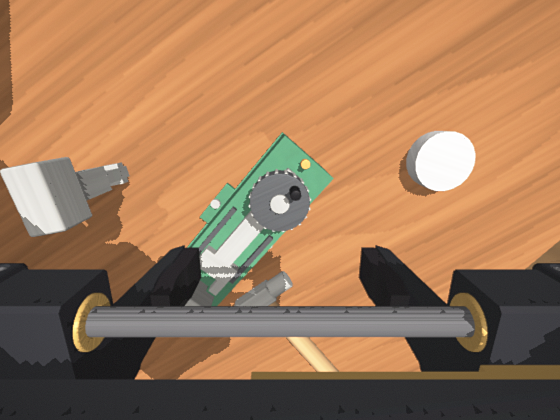

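The knob top is at (296,192), the hub at (280,204) and the stud at (306,165). The knob looks nearly on the stud direction, so I'll measure it.

```bash
python3 - <<'E'
from h import *
c=np.load("w2.npy",allow_pickle=True).item()
W=plane(c,(280,204.5),.112);K=plane(c,(296,191.5),.132);S=plane(c,(306,165),.075);print(W,K,S)
k=(K-W)[:2];print(np.hypot(*k),"wheel",2.8+np.arctan2(k[1],k[0])-np.pi/2-.29)
d=(S-W)[:2];print(np.hypot(*d),np.arctan2(d[1],d[0])-np.pi/2)
g=np.arange(2.2,3.3,.1)
for w in g:
    t=np.pi/2+.29+w-2.8; print(round(w,2),proj(c,np.array([W[0]+.019*np.cos(t),W[1]+.019*np.sin(t),.132])).round(1))
im=cv2.imread("pics/w2.png")[150:250,230:350];cv2.imwrite("pics/w2c.png",cv2.resize(im,None,fx=6,fy=6,interpolation=2))
E
```

```text
[0.57474337 0.16000069 0.112     ] [0.5672384  0.18087521 0.132     ] [0.56228841 0.20039782 0.075     ]
0.022182647924422223 wheel 2.85513732863598
0.042273563406530754 0.299065705349125
2.2 [301.1 205.5]
2.3 [300.5 203.6]
2.4 [299.7 201.7]
2.5 [298.7 199.8]
2.6 [297.5 198.1]
2.7 [296.2 196.5]
2.8 [294.6 195. ]
2.9 [292.9 193.7]
3.0 [291.1 192.6]
3.1 [289.2 191.6]
3.2 [287.1 190.9]
```

View pics/w2c.png

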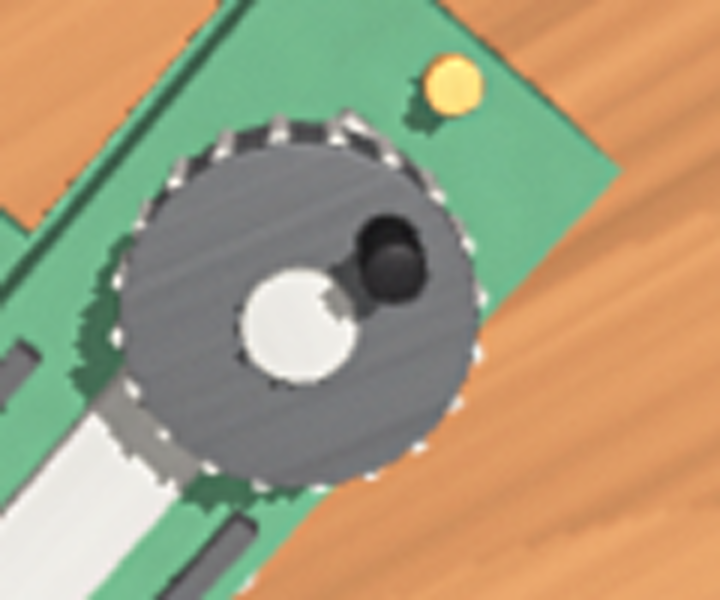

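The knob's top face, seen at (296,195) in full-image pixels, gives a wheel angle of about 2.75, which is fine. Next I go to the stake at (0.619,0.011) and turn the jaws along holder x.

Emit:
apply_moves:
  steps:
    - [88,[0,0,0],[0,0.075,0]]
    - [88,[0,0,0],[0,0.075,0]]
    - [88,[0,0,0],[0,0.075,0]]
    - [88,[0,0,0],[0,0.075,0]]
    - [88,[0,0,0],[0,0.075,0]]

```text
t: 5.83
tool_pos: [0.5693, 0.1598, 0.2473]
eef_rot: [-1.56, -0.005, 0.388]
ft_force: [0.2, 1.2, -0.4]
grip_width: 0.0878
```

Emit:
apply_moves:
  steps:
    - [88,[0,0,0],[0,0.07,0]]
    - [88,[0,0,-0.19],[0,0,0]]
    - [88,[0,0,-0.19],[0,0,0]]
    - [88,[0,0,-0.19],[0,0,0]]
    - [88,[0,0,0],[0,0,0]]

```text
t: 6.25
tool_pos: [0.5971, 0.0491, 0.2401]
eef_rot: [-1.557, 0.002, 0.263]
ft_force: [-0.1, 0.0, -0.4]
grip_width: 0.0877
```

Emit:
apply_moves:
  steps:
    - [88,[0.028,0,-0.105],[-0.009,-0.017,0]]
    - [88,[0.028,0.05,-0.105],[0,0,0]]
    - [88,[0,0.17,0],[0,0,0]]
    - [88,[0,0.1,0],[0,0,0]]
    - [88,[0,0,0],[0,0,0]]

```text
t: 6.67
tool_pos: [0.6195, 0.0074, 0.1706]
eef_rot: [-1.57, 0.003, 0.279]
ft_force: [-1.3, -0.2, -0.2]
grip_width: 0.088
```

```bash
python3 - <<'E'
from h import *
s=bot.state();print(s["tool_pos"],s["eef_rot"])
c=bot.get_calibration("wrist")
im=bot.get_image("wrist")[:,:,::-1].copy();np.save("w3.npy",c)
y=.29;Rm=np.array([[np.cos(y),-np.sin(y)],[np.sin(y),np.cos(y)]])
P=[[*(np.array([.6189,.0112])+Rm@np.array(p)),z] for z in(.107,.077) for p in((-.022,-.012),(.022,-.012),(.022,.012),(-.022,.012))]
q=proj(c,np.array(P));print(q.round())
cv2.imwrite("pics/w3raw.png",im)
for u in q[:4]:cv2.circle(im,tuple(int(v) for v in u.round()),2,(0,0,255),-1)
cv2.imwrite("pics/w3.png",im)
E
```

```text
[0.61945061 0.0073874  0.17059986] [-1.57039954  0.0028012   0.27850787]
[[249. 242.]
 [311. 241.]
 [312. 209.]
 [248. 209.]
 [253. 227.]
 [308. 226.]
 [308. 197.]
 [252. 198.]]
```

View pics/w3.png

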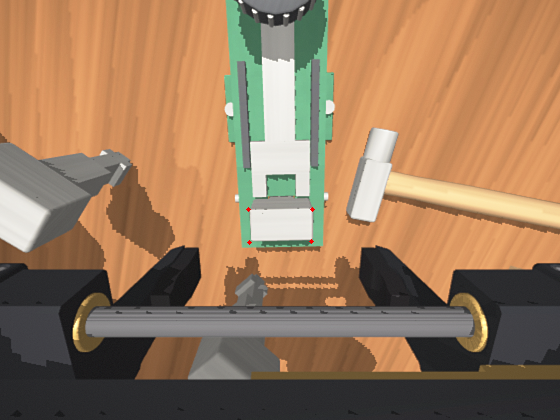

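The head corners project right onto the predicted spots, and the fork tines are clear of the head. Now I descend and grip.

Emit:
apply_moves:
  steps:
    - [88,[0,0.1,0.019],[0,-0.007,0]]
    - [88,[0,0.12,0],[0,0,0]]
    - [88,[0,0.1,0],[0,0,0]]
    - [88,[0,0.03,0],[0,0,0]]
    - [88,[0,0,0],[0,0,0]]
  squeeze: 50

```text
t: 7.13
tool_pos: [0.621, 0.0133, 0.1053]
eef_rot: [-1.573, -0.004, 0.289]
ft_force: [-0.3, -0.4, -0.0]
grip_width: 0.088
```

Emit:
apply_moves:
  steps:
    - [88,[-0.013,0.03,-0.007],[0,0,0]]
    - [88,[0,0,0],[0,0,0]]
    - [35,[0,0,0],[0,0,0]]
    - [35,[0,0,0],[0,0,0]]
    - [35,[0,0,0],[0,0,0]]

```text
t: 7.55
tool_pos: [0.6218, 0.0113, 0.1049]
eef_rot: [-1.576, -0.01, 0.29]
ft_force: [0.6, 1.1, 0.4]
grip_width: 0.0704
```

Emit:
apply_moves:
  steps:
    - [35,[0,0,0],[0,0,0]]
    - [35,[0,0,0],[0,0,0]]
    - [35,[0,0,0],[0,0,0]]
    - [35,[0,0,0],[0,0,0]]

```text
t: 7.88
tool_pos: [0.6214, 0.0107, 0.1068]
eef_rot: [-1.577, -0.009, 0.29]
ft_force: [-5.7, -1.9, 7.4]
grip_width: 0.0435
```

Emit:
apply_moves:
  steps:
    - [35,[0.015,0,0],[0,0,0.045]]
    - [35,[0.015,0,0],[0,0,0.045]]
    - [35,[0.005,0,0],[0,0,0.015]]

```text
t: 8.13
tool_pos: [0.6283, 0.0127, 0.1071]
eef_rot: [-1.577, 0.157, 0.286]
ft_force: [-4.2, -1.6, 2.3]
grip_width: 0.044
```

Emit:
apply_moves:
  steps:
    - [35,[0.004,0,0],[0,0,0.015]]
    - [35,[0.002,0,0],[0,0,0.01]]

```text
t: 8.3
tool_pos: [0.6291, 0.0132, 0.1064]
eef_rot: [-1.577, 0.201, 0.286]
ft_force: [-4.8, -2.1, -1.1]
grip_width: 0.0435
```

Emit:
apply_moves:
  steps:
    - [35,[-0.015,0,0],[0,0,-0.045]]
    - [35,[-0.015,0,0],[0,0,-0.045]]
    - [35,[-0.015,0,0],[0,0,-0.045]]
    - [35,[-0.015,0,0],[0,0,-0.045]]
    - [35,[-0.008,0,0],[0,0,-0.025]]

```text
t: 8.72
tool_pos: [0.6137, 0.0086, 0.1061]
eef_rot: [-1.577, -0.119, 0.291]
ft_force: [4.1, 2.5, -3.9]
grip_width: 0.0436
```

Emit:
apply_moves:
  steps:
    - [35,[-0.008,0,0],[0,0,-0.03]]
    - [35,[-0.004,0,0],[0,0,-0.02]]
    - [35,[-0.002,0,0],[0,0,-0.015]]

```text
t: 8.97
tool_pos: [0.6096, 0.0075, 0.1055]
eef_rot: [-1.577, -0.227, 0.291]
ft_force: [10.3, 3.0, -8.4]
grip_width: 0.0436
```

```bash
python3 - <<'E'
from h import *
c=bot.get_calibration("wrist");im=bot.get_image("wrist")[:,:,::-1]
cv2.imwrite("pics/w4.png",cv2.resize(im[60:360,130:430],None,fx=2,fy=2,interpolation=2))
E
```

```text
(no output)
```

View pics/w4.png

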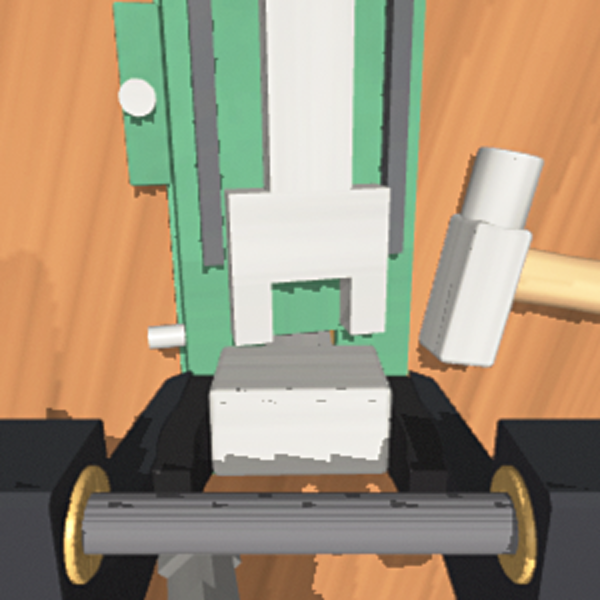

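The head is held square in the jaws, the near pin sticks out and the fork is clear. I'll rock away once more for margin, then come upright.

Emit:
apply_moves:
  steps:
    - [35,[0.015,0,0],[0,0,0.047]]
    - [35,[0.015,0,0],[0,0,0.047]]
    - [35,[0.015,0,0],[0,0,0.047]]
    - [35,[0.015,0,0],[0,0,0.047]]
    - [35,[0.015,0,0],[0,0,0.047]]

```text
t: 9.43
tool_pos: [0.6262, 0.0118, 0.1073]
eef_rot: [-1.58, 0.141, 0.282]
ft_force: [9.8, 4.0, -13.6]
grip_width: 0.0439
```

Emit:
apply_moves:
  steps:
    - [35,[0.01,0,0],[0,0,0.03]]
    - [35,[0.006,0,0],[0,0,0.02]]
    - [35,[0,0,0],[0,0,0]]

```text
t: 9.68
tool_pos: [0.6298, 0.013, 0.106]
eef_rot: [-1.58, 0.23, 0.282]
ft_force: [-7.3, -2.2, 6.4]
grip_width: 0.0437
```

Emit:
apply_moves:
  steps:
    - [35,[-0.014,0,0],[0,0,-0.047]]
    - [35,[-0.014,0,0],[0,0,-0.047]]
    - [35,[-0.014,0,0],[0,0,-0.04]]
    - [35,[0,0,0],[0,0,0]]

```text
t: 10.02
tool_pos: [0.619, 0.01, 0.1053]
eef_rot: [-1.579, 0.023, 0.286]
ft_force: [6.0, 3.0, -6.7]
grip_width: 0.0435
```

```bash
python3 - <<'E'
from h import *
o=[]
for n,(x,y,w,h) in(("scene",(260,190,140,100)),("side",(225,190,140,100))):
    o.append(cv2.resize(bot.get_image(n)[:,:,::-1][y:y+h,x:x+w],None,fx=2.85,fy=2.85,interpolation=2))
w=bot.get_image("wrist")[:,:,::-1][130:270,190:386]
o.append(cv2.resize(w,(o[0].shape[1],o[0].shape[0])))
cv2.imwrite("pics/m5.png",np.vstack([np.hstack(o[:2]),np.hstack([o[2],o[2]*0])]))
E
```

```text
(no output)
```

View pics/m5.png

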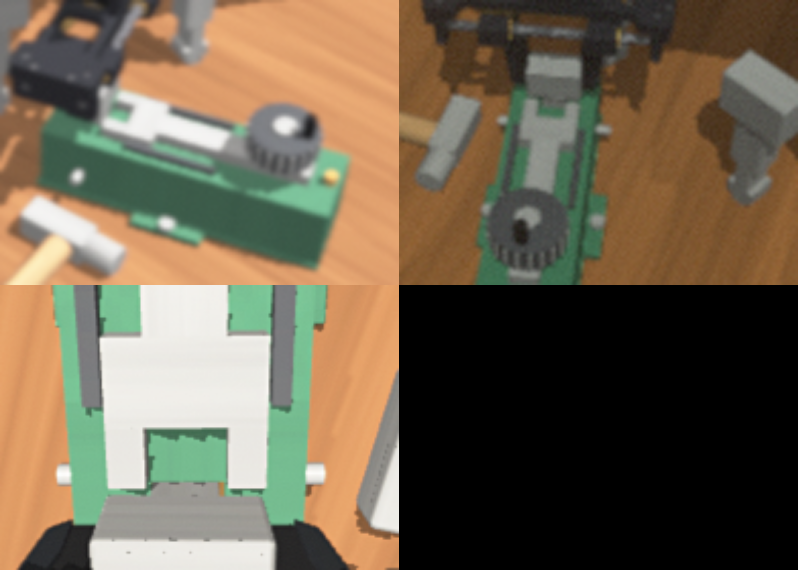

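Both pins now stand out equally on the two sides, the wheel knob is at the stud and the fork is clear. I'll lift straight up, starting slowly and watching the force.

Emit:
apply_moves:
  steps:
    - [35,[0,0,0],[0.005,0,-0.014]]
    - [35,[0,-0.04,0],[0,0,0]]
    - [35,[0,-0.06,0],[0,0,0]]

```text
t: 10.42
tool_pos: [0.6182, 0.0106, 0.1223]
eef_rot: [-1.568, 0.012, 0.287]
ft_force: [4.1, 0.9, -6.3]
grip_width: 0.0436
```

Emit:
apply_moves:
  steps:
    - [35,[0,-0.08,0],[0,0,-0.006]]
    - [35,[0,-0.08,0],[0,0,0]]
    - [35,[0,-0.08,0],[0,0,0]]
    - [35,[0,-0.04,0],[0,0,0]]
    - [35,[0,0,0],[0,0,0]]

```text
t: 10.83
tool_pos: [0.619, 0.0101, 0.1864]
eef_rot: [-1.569, 0.002, 0.288]
ft_force: [0.3, -0.5, -3.9]
grip_width: 0.0439
```

```bash
python3 - <<'E'
from h import *
s=bot.state();print(s["tool_pos"],s["eef_rot"],s["ft_force"],s["qvel"])
o=[]
for n,(x,y,w,h) in(("scene",(240,160,160,130)),("side",(215,150,160,130))):
    o.append(cv2.resize(bot.get_image(n)[:,:,::-1][y:y+h,x:x+w],None,fx=2.5,fy=2.5,interpolation=2))
cv2.imwrite("pics/m6.png",np.hstack(o))
s=bot.state();print(s["tool_pos"],s["eef_rot"])
E
```

```text
[0.6189923  0.01006534 0.18635225] [-1.56937374  0.00226513  0.28790162] [ 0.32832772 -0.54415391 -3.90056523] [ 0.00076049 -0.01549953 -0.00294785 -0.00040408  0.00563161  0.0009442 ]
[0.61832834 0.01020322 0.18436043] [-1.56849604  0.00396607  0.28793903]
```

View pics/m6.png

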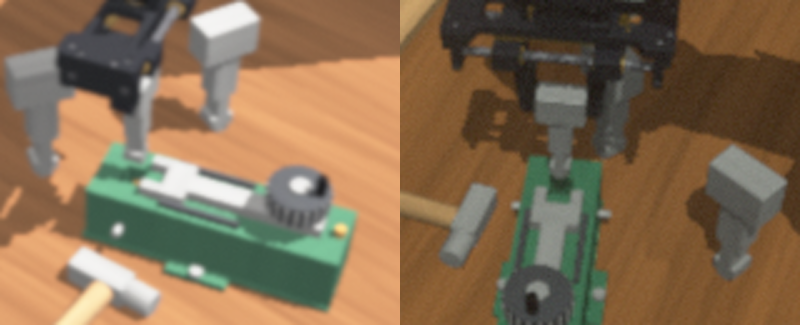

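Emit:
apply_moves:
  steps:
    - [35,[0,0,0],[0,0,0]]
    - [35,[0,0,0],[0,0,0]]
    - [35,[0,0,0],[0,0,0]]
    - [35,[0,0,0],[0,0,0]]

```text
t: 11.27
tool_pos: [0.6159, 0.0107, 0.1807]
eef_rot: [-1.565, 0.01, 0.288]
ft_force: [-0.6, -0.3, -3.9]
grip_width: 0.0434
```

```bash
python3 - <<'E'
from h import *
P=np.array([[.619,.0105,z] for z in(.067,.085,.1,.186)])
for n in("scene","side"):print(n,proj(bot.get_calibration(n),P).round(1).tolist())
a,b=bot.get_calibration("scene"),bot.get_calibration("side")
print("foot",tri(a,(240+136/2.5,160+157/2.5),b,(215+562/2.5,150+176/2.5)))
s=bot.state();print(s["tool_pos"],s["eef_rot"],s["ft_force"],s["grip_width"])
E
```

```text
scene [[292.5, 228.8], [292.7, 223.3], [292.9, 218.6], [294.0, 190.1]]
side [[279.7, 223.1], [279.7, 218.0], [279.7, 213.6], [279.6, 186.6]]
foot (array([ 0.30460043, -0.26090894, -0.18148452]), np.float64(0.2062167317338247))
[0.61592677 0.01071567 0.18070466] [-1.56542002  0.0100031   0.28807681] [-0.56935949 -0.27642562 -3.91552171] 0.043424677370676304
```

With the side foot pixel taken correctly as (280,220) (I'd left the crop offset in), both views put the foot at about z 0.08. That is roughly 15 mm clear and over the socket. Handing in.

```bash
python3 -c "
from plant import bot
bot.finish_job();s=bot.state();print(s['t'],s['tool_pos'],s['eef_rot'],s['ft_force'],s['grip_width'])"
```

```text
the job is handed in; nothing more can be done
the job is handed in; nothing more can be done
```

The job is done and handed in at about 11 s of the 72 s allowed; the hand-in reports no verdict.

**What I did:** I turned the wheel about 2.2 rad counter-clockwise in one grip, until the knob pointed at the stud. I then gripped the stake's head across its length. I rocked it away from the robot, towards it and away again, to a tool tilt of about 0.2 rad each way, and lifted it straight up.

**Last checks:**
- **Wheel:** the wrist view put it at about 2.75 rad, within the 2.5 to 3.1 allowed. I measured this before going to the stake; in later pictures the knob still stood at the stud side.
- **Shoes:** both pins stood out equally after the rocking. I judged this by eye and did not measure their travel. The lift met almost no resistance.
- **Stake:** it is held with the jaws at 43.4 mm, and the force on the tool is 3.9 N, about the stake's weight. The tool is upright to about 0.01 rad and within about 4 mm of the socket centre. The foot is at about z 0.08 m, roughly 15 mm clear of the holder.

**What failed or disagreed:**
- My final triangulation of the foot gave a nonsense point because I used a wrong crop offset in the side picture. With the pixel corrected by hand, both views agreed with the tool height.
- The arm sank about 6 mm while holding in the last rows, which is still inside the height band.
- The state could not be read after hand-in, so there is no check of the final second.

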